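Charge the drill's roller magazine

TASK

One bushing pallet is stuck part-way down the sloped roller magazine. Gently set the two loose pallets lengthwise on the open upper rollers, blank up, one after the other, so that they roll down behind it; then push the row from behind, firmly but without ramming, until you feel the stop plate at the low end go fully in, hold it there a moment and take the hand away: all three must stay home, end to end. Leave the other things on the bench where they are.

Things in the scene. Friction and masses are not known exactly. Their poses are not given: they have to be found in the camera images.
- lane: the fixed grey roller magazine. Origin on the bench, on its centre line at the low end; x level, pointing uphill along the lane; y across; z up. The roller tops form a plane sloped 0.14 rad (8 deg), 34 mm above the bench at x = 0, from x = -50 up to 380. Rollers 18 across, 24 apart. Side rails 67 apart inside, tops 12 above the roller tops
- lane_load (a point): a point on the roller tops, on the centre line, in the open upper part (lane x = 175 to 380); axes as the lane's, level. Flared lips on the rails here, up to 24 above the roller tops and 92 apart at the top. These rollers turn freely: a pallet set here rolls down by itself in about a second
- guard_mouth (a point): upper end of the guard, a cage of steel bars over the lower lane (lane x down to -50); underside 61, top 67 above the roller tops. Under it pallets are reached only through the pallet behind. Rollers below lane x = 130 are stiff: pallets stall there anywhere and must be pushed; sliding the row takes about 1 to 4 N; a press of up to 50 N does no harm
- plate (a joint): how far the sprung stop plate at the low end is pushed in, in m: 0 out (untouched), 0.010 fully in, hard on its block. It is a steel plate 56 wide, 40 high, square to the rollers, pushed in downhill against a weak spring (0.2 to 1.2 N). Its block is clamped somewhere else each time: plate face, when out, between lane x = -20 and 22 mm. Where, must be felt
- pallet_a_mid (a point): the pallet already in the lane, stalled under the guard short of the stop: aluminium plate 80 (x) x 60 (y) x 20 thick with a square steel blank 36 x 36 x 30 high fixed on its middle; 50 high in all, 0.3 to 0.6 kg, the same either way round. This point is its centre, half-way up (25 above the underside); x along its length, z up
- pallet_b_mid (a point): a loose pallet on the bench: aluminium plate 80 (x) x 60 (y) x 20 thick with a square steel blank 36 x 36 x 30 high fixed on its middle; 50 high in all, 0.3 to 0.6 kg, the same either way round. This point is its centre, half-way up (25 above the underside); x along its length, z up
- pallet_c_mid (a point): another loose pallet on the bench, like it: aluminium plate 80 (x) x 60 (y) x 20 thick with a square steel blank 36 x 36 x 30 high fixed on its middle; 50 high in all, 0.3 to 0.6 kg, the same either way round. This point is its centre, half-way up (25 above the underside); x along its length, z up
- pallet_a: the same pallet as pallet_a_mid; origin under its centre
- pallet_b: the same pallet as pallet_b_mid; origin under its centre
- pallet_c: the same pallet as pallet_c_mid; origin under its centre
- blank: a loose square steel bushing blank 36 x 36 x 30, no pallet under it, not to be loaded; origin under its centre
- sleeve: a dark steel sleeve, 72 outside, 60 high, standing up; origin under its centre
- spanner: a spanner 170 long lying on the bench; origin near its middle
- hammer: a hammer 270 long lying beyond the magazine; origin near its middle
- mug: a white mug, 80 across, 90 high; origin under its centre
- tin: an open dark steel tin 90 x 120 x 50; origin under its centre
Mind the look-alikes: they are no part of the job. What is shaped like the pallet_a but orange or purple is not meant.

How it is judged:
By the outcome, as a careful person would: the job done as asked, in the order asked, and still so for the second after the job is handed in, with the robot touching nothing.
It also fails if it takes over 64 s, if anything falls off the work surface, if the arm or the gripper's body presses on something with over 40 N, if the wrist force passes 120 N, or if a joint passes its speed limit or range.

ROBOT

A 6-joint arm with a two-finger parallel gripper is mounted at the origin on the work surface. World frame = base frame: x ahead of the robot, y to its left, z up, the work surface at z = 0. Lengths are in mm, angles in rad, forces in N, time in s.
With the tool pointing down it reaches from about 300 to 775 mm from the base axis. Payload 14.6 kg.
Tool frame: the origin (TCP) lies on the centre line of the jaws, within the pads' length; the fingertips stand 19 mm ahead of it and the grasp point (between the pads) is the TCP (bot.tip_reach is the distance from the TCP to the fingertips, in mm); y points along the fingers, x is the direction in which the jaws open and shut, and the axes are right-handed (so a half turn about y gives the same grasp; the last joint's range is limited). The gripper opens to 85 mm and grips with 20 to 120 N. Pads are 22 mm wide; open, the fingers measure 114 mm over their backs; the gripper's body (76 mm by 85 mm) begins 54 mm behind the grasp point. The pads swing forward as they close: fully open they stand 13 mm farther back than shut.
Start: joints at [1.21, 0.3, 1.521, -0, 1.321, -0.067], TCP at [159.273, 526.423, 228.281] pointing down, gripper open.
Joint ranges: [-3.03, 3.03], [-0.79, 2.21], [0.23, 2.52], [-1.04, 4.18], [0, 3.07], [-2.55, 2.55]. Speed limits (rad/s): [2.22, 2.22, 2.57, 3.14, 3.14, 3.14].

INTERFACE

Orientations are given as a unit quaternion [w, x, y, z].
In Python, from rig import bot gives the robot as it stands. Calls block until the motion is done:
- bot.move_to(position, orientation): joint-space move of the TCP to a pose.
- bot.servo_line(position, attitude=None, speed=150, until_force=None): straight line of the TCP; attitude=None keeps the orientation; speed is the mean speed in mm/s. With until_force (N) it stops when the force on the tool has changed by that much, and returns True; else False.
- bot.move_joints(angles): joint-space move.
- bot.move_gripper(opening, grip_force=None): finger opening in mm; grip_force is the grip in N (None keeps the last); returns when the fingers have stopped.
- bot.dwell(seconds).
- bot.ik(position, orientation): joint angles nearest the present ones, or None.
- bot.read_state(): the state.
- bot.read_camera(name): name is "scene" or "side" or "wrist"; returns a dict with "image" (420x560x3 uint8, blue, green, red), "depth" (420x560 float32, mm along the optical axis (not along the pixel's ray), 0 where there is no reading), "fovy" (degrees; the focal length in pixels is half the picture's height over the tangent of half this angle, whatever the lens; pixels are square), "cx", "cy" (the principal point, pixels), "k1" (the pictures are not rectified: a ray, as slopes to the right and down, at radius r is drawn at 1 + k1 r^2 times it, then the intrinsics apply), "eye" and "attitude" of the camera in the world; the wrist camera has in their place "mount" (4x4, takes a point from camera to tool coordinates, whose origin is the TCP and whose axes are the tool frame's). Camera axes: x right, y down, z forward; pixel columns grow to the right and rows downward; lengths in mm; the calibration is good to about 2 mm. A picture is of the moment at which its call begins: read the wrist's pose just before it.
A pose or a line that the arm cannot do raises bot.MotionError and nothing moves.
- bot.finish_job(): hands the job in, once; it reports no verdict.
The state is a dict: "clock": time; "joint_positions": joint angles; "qvel": joint speeds; "effort": joint torques, N m; "ee_pos": TCP position; "tool_rot": TCP orientation; "ft_force": force on the tool from outside, world axes, zero at the start; "moment": the same for the moment, N m; "grip_width": finger opening in mm.
Only numpy, scipy, OpenCV 4.12 (cv2) and the standard library are available. Lean on these libraries where they do the work, as an engineer would, in place of code of your own. Each camera call takes 0.05 s, during which the arm holds its last target.

## Working session

There is one attempt and no reset: what is moved stays moved. The work goes in short steps, each a Python script; the robot and the scene stay as the last script left them, time stands still between calls to the robot, and variables do not carry over. Pictures are saved under pics/ and viewed, and the job is handed in when it is done.

```bash
ls; mkdir -p pics; python3 - <<'E'
from rig import bot
import cv2,numpy as np,pickle
s=bot.read_state();print(s)
D={}
for n in("scene","side","wrist"):
    c=bot.read_camera(n);D[n]=c;cv2.imwrite(f"pics/{n}0.png",c["image"])
    print(n,{k:v for k,v in c.items() if k not in("image","depth")})
pickle.dump((s,D),open("cap0.pkl","wb"))
E
```

```text
pics
{'clock': 0.0, 'joint_positions': array([ 1.21040950e+00,  3.00496442e-01,  1.52157995e+00,  5.12135189e-05,
        1.32071335e+00, -6.66046205e-02]), 'qvel': array([1.73947598e-04, 8.83076164e-05, 3.09383574e-04, 5.43160992e-04,
       9.76761396e-05, 2.51755539e-04]), 'effort': array([-3.55804368e-03, -5.43488967e+01, -3.61805105e+01, -1.79114668e-04,
        3.94066054e-03, -3.77784588e-06]), 'ee_pos': array([159.17505816, 526.2137167 , 227.70789795]), 'tool_rot': array([-0.56758541,  0.56801405,  0.42106467, -0.42179543]), 'ft_force': array([-0.62827108, -0.13645764,  0.6111128 ]), 'moment': array([ 0.04510243, -0.08061383, -0.04170292]), 'grip_width': 85.24903088559977}
scene {'fovy': 50.916666557830226, 'cx': 278.00093043961203, 'cy': 214.570973053746, 'k1': 0.03324421231464376, 'eye': array([1250.73041267,  903.56529316,  926.00820458]), 'attitude': array([-0.13885929,  0.2912236 ,  0.84255635, -0.4312838 ])}
side {'fovy': 48.25117137040268, 'cx': 288.2427287451348, 'cy': 207.94333267665297, 'k1': -0.15767504592186207, 'eye': array([ 410.45854071, -843.74775167, 1007.69160925]), 'attitude': array([-0.36664134,  0.92520086, -0.09124099,  0.03539173])}
wrist {'fovy': 66.01146104914028, 'cx': 278.14621543730624, 'cy': 208.1692787211764, 'k1': -0.0046902953692688305, 'mount': array([[ 9.99999977e-01,  6.06009175e-05,  2.07677848e-04,
         5.21466196e-01],
       [-1.78484556e-04, -3.11370479e-01,  9.50288584e-01,
        -1.45534152e+02],
       [ 1.22253111e-04, -9.50288599e-01, -3.11370461e-01,
         8.04036752e+01],
       [ 0.00000000e+00,  0.00000000e+00,  0.00000000e+00,
         1.00000000e+00]])}
```

View pics/scene0.png

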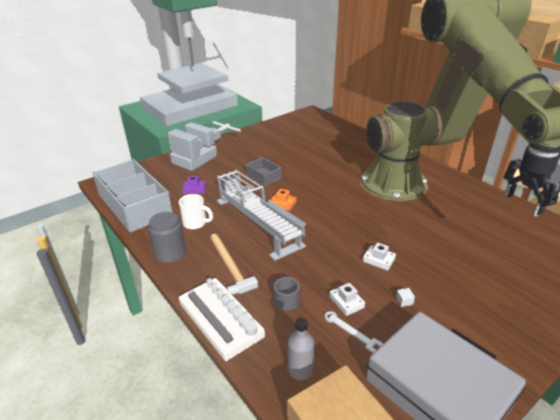

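View pics/side0.png

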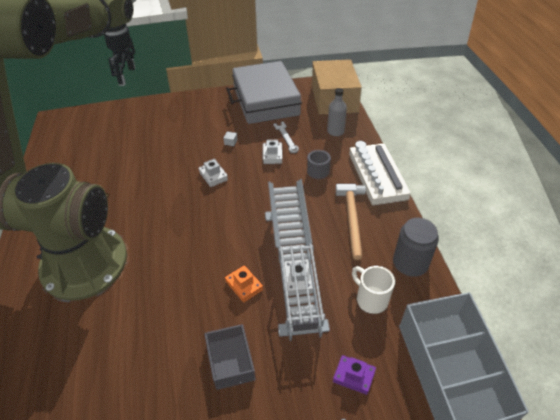

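View pics/wrist0.png

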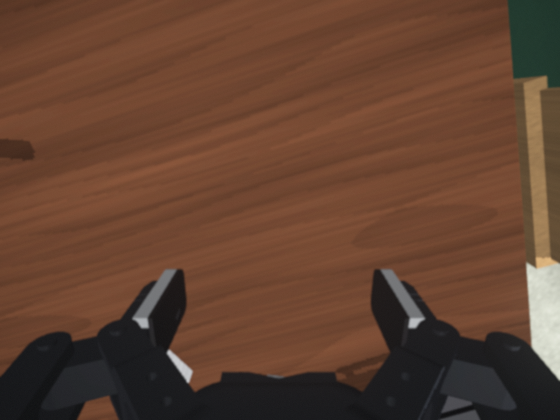

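The scene view shows grey pallets at (380,255) and (347,297), a bare blank at (405,297), and orange (285,200) and purple (193,186) look-alikes. Pallet A is under the guard, at about side (298,272). The two grey ones fit the description; I'll confirm them in crops and locate them from depth.

```bash
cat > h.py <<'E'
import numpy as np,cv2,pickle
from scipy.spatial.transform import Rotation as R
def rot(q): return R.from_quat([q[1],q[2],q[3],q[0]])
def quat(r):
    x=r.as_quat(); return np.array([x[3],x[0],x[1],x[2]])
def cloud(c,state=None):
    h,w=c["depth"].shape; f=h/2/np.tan(np.radians(c["fovy"]/2))
    K=np.array([[f,0,c["cx"]],[0,f,c["cy"]],[0,0,1]])
    v,u=np.mgrid[:h,:w]; p=np.stack([u,v],-1).reshape(-1,1,2).astype(float)
    n=cv2.undistortPoints(p,K,np.array([c["k1"],0,0,0,0.]),None,None,None)[:,0]
    z=c["depth"].reshape(-1,1)
    P=np.c_[n*z,z]
    if "mount" in c:
        M=c["mount"];P=P@M[:3,:3].T+M[:3,3]
        P=rot(state["tool_rot"]).apply(P)+state["ee_pos"]
    else: P=rot(c["attitude"]).apply(P)+c["eye"]
    P[z[:,0]==0]=np.nan
    return P.reshape(h,w,3)
E
python3 - <<'E'
from h import *
s,D=pickle.load(open("cap0.pkl","rb"))
C={n:cloud(D[n],s) for n in D}
for n,pts in {"scene":[(380,255),(347,297),(405,297),(285,200),(193,186),(240,205),(290,245),(450,240),(287,290)],"side":[(213,165),(272,145),(230,138),(298,270),(290,210),(290,190),(302,330),(302,322),(272,215),(150,150)]}.items():
    for u,v in pts: print(n,(u,v),C[n][v,u].round(1))
a=D["scene"]["image"][225:325,310:430];b=D["side"]["image"][120:190,190:305]
c=D["side"]["image"][180:345,255:345]
a=cv2.resize(a,(480,400),interpolation=2);b=cv2.resize(b,(460,280),interpolation=2)
o=np.zeros((600,800,3),np.uint8)
o[:300,:360]=cv2.resize(a,(360,300));o[300:580,:460]=b
o[:600,465:792]=cv2.resize(c,(327,600),interpolation=2)
cv2.imwrite("pics/crop0.png",o)
E
```

```text
scene (380, 255) [401.7 283.4  32.4]
scene (347, 297) [605.  347.1  37.3]
scene (405, 297) [475.8 439.2  28.8]
scene (285, 200) [ 435.4 -137.8   25.9]
scene (193, 186) [ 647.2 -437.7   23.1]
scene (240, 205) [ 604.5 -173.5   58.8]
scene (290, 245) [562.9  49.2   3.1]
scene (450, 240) [139.3 351.9   0. ]
scene (287, 290) [700.8 206.5  12.2]
side (213, 165) [392.2 262.1  51.1]
side (272, 145) [587.5 323.1  49.5]
side (230, 138) [459.4 414.2  28.2]
side (298, 270) [ 558.8 -209.    99.9]
side (290, 210) [582.6   5.2  78. ]
side (290, 190) [596.6  74.9  83.9]
side (302, 330) [ 542.7 -333.2   37.1]
side (302, 322) [ 539.3 -343.5   93.3]
side (272, 215) [529.6 -16.7  92.8]
side (150, 150) [185.3 440.8   1.9]
```

View pics/crop0.png

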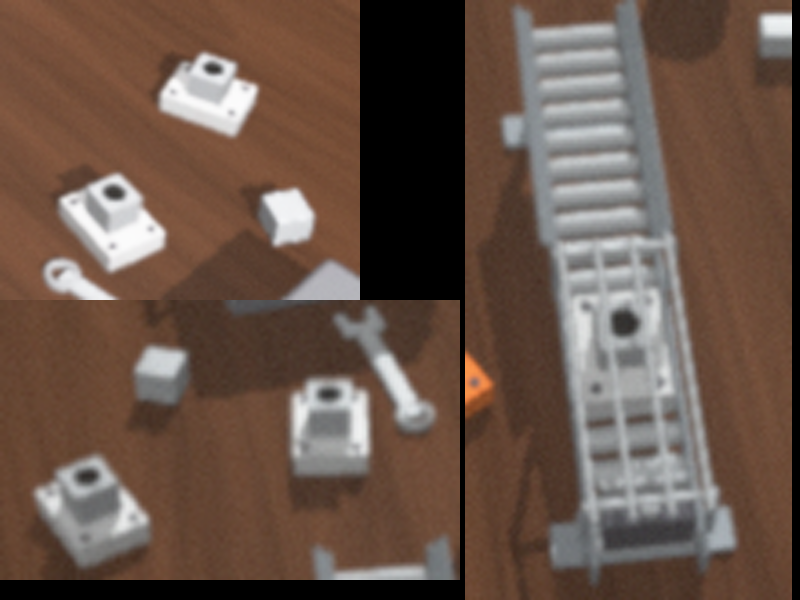

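Confirmed: both grey pieces are plates with a bored blank, and the third grey thing is a bare cube. Next I fit their poses and the lane.

```bash
python3 - <<'E'
from h import *
s,D=pickle.load(open("cap0.pkl","rb"))
C={n:cloud(D[n],s).reshape(-1,3) for n in("scene","side")}
for nm,c0 in {"B":(395,268),"C":(595,330)}.items():
    for n in C:
        P=C[n]; m=np.hypot(P[:,0]-c0[0],P[:,1]-c0[1])<75; Q=P[m]
        t=Q[(Q[:,2]>44)&(Q[:,2]<56)]; pl=Q[(Q[:,2]>14)&(Q[:,2]<26)]; al=Q[(Q[:,2]>10)&(Q[:,2]<60)]
        r1=cv2.minAreaRect(t[:,:2].astype(np.float32)); r2=cv2.minAreaRect(al[:,:2].astype(np.float32))
        print(nm,n,len(t),len(pl),"top mean",t.mean(0).round(1),"topz",np.median(t[:,2]).round(1),[np.round(x,1) for x in r1],"all",[np.round(x,1) for x in r2])
# lane
for n in C:
    P=C[n]; m=(P[:,0]>470)&(P[:,0]<680)&(P[:,1]>-420)&(P[:,1]<130)&(P[:,2]>25)&(P[:,2]<190)
    Q=P[m]; r=cv2.minAreaRect(Q[:,:2].astype(np.float32)); print(n,r,Q[:,2].max())
    import matplotlib
E
python3 - <<'E'
# top-down rectified height map
import sys; sys.path.insert(0,'.')
from h import *
s,D=pickle.load(open("cap0.pkl","rb"))
for n in("scene","side"):
    P=cloud(D[n],s).reshape(-1,3);I=D[n]["image"].reshape(-1,3)
    m=(P[:,0]>450)&(P[:,0]<700)&(P[:,1]>-450)&(P[:,1]<150)&(P[:,2]>8); 
    o=np.zeros((750,1800//3+0,3),np.uint8)
    o=np.zeros((313,750,3),np.uint8)
    for p,c in zip(P[m],I[m]):
        x=int((p[1]+450)*1.25);y=int((p[0]-450)*1.25)
        h=int(np.clip(p[2]*2,0,255)); cv2.rectangle(o,(x,y),(x+1,y+1),cv2.applyColorMap(np.uint8([[h]]),2)[0,0].tolist(),-1)
    cv2.imwrite(f"pics/td_{n}.png",o)
a=np.vstack([cv2.imread(f"pics/td_{n}.png") for n in("scene","side")][:2])[:600]
cv2.imwrite("pics/td.png",a)
E
```

```text
B scene 113 250 top mean [391.5 274.3  48.2] topz 48.5 [array([390. , 273.1]), array([43.3, 36.3]), np.float64(22.2)] all [array([389.6, 273. ]), array([67.9, 80.4]), np.float64(21.2)]
B side 105 207 top mean [386.7 266.8  48.8] topz 48.9 [array([386. , 268.1]), array([38.2, 38.5]), np.float64(27.2)] all [array([386.9, 268.4]), array([62.6, 87.3]), np.float64(20.5)]
C scene 150 306 top mean [591.3 335.4  48.7] topz 48.9 [array([590.1, 335.4]), array([39.1, 39.4]), np.float64(81.3)] all [array([594.9, 340.3]), array([83.5, 85.7]), np.float64(55.9)]
C side 86 196 top mean [589.1 329.7  48.8] topz 48.5 [array([588.7, 331.1]), array([45.1, 32.5]), np.float64(79.9)] all [array([609.9, 329.5]), array([ 91.5, 107.9]), np.float64(89.6)]
scene ((572.3900756835938, -158.384765625), (126.42321014404297, 522.8818359375), 1.120949625968933) 122.93836199951772Traceback (most recent call last):
  File "<stdin>", line 14, in <module>
ModuleNotFoundError: No module named 'matplotlib'
```

View pics/td.png

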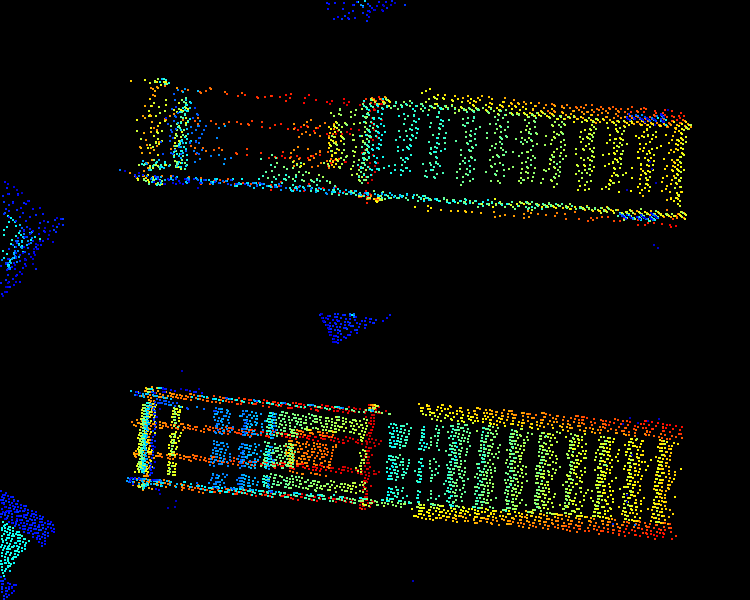

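The side camera puts pallet A's blank at about (560,-198), so lane x ≈ 83. The lane runs uphill along roughly +y. Next are wrist-camera looks over the pallets and the lane for better accuracy.

```bash
cat >> h.py <<'E'
def att(yaw,tilt=0.):
    """tool y down, tool x (jaws) perpendicular to direction yaw (pallet/lane long axis).
    tilt>0: pallet nose-up toward yaw direction (slope)"""
    u=np.array([np.cos(yaw)*np.cos(tilt),np.sin(yaw)*np.cos(tilt),np.sin(tilt)])
    jx=np.array([np.sin(yaw),-np.cos(yaw),0])   # horizontal
    n=np.cross(jx,u)                            # up normal: x cross u
    y=-n; z=np.cross(jx,y)
    return quat(R.from_matrix(np.c_[jx,y,z]))
def flip(q): return quat(rot(q)*R.from_euler('y',np.pi))
E
python3 - <<'E'
from h import *
from rig import bot
s=bot.read_state();print(rot(s["tool_rot"]).as_matrix().round(2))
print(rot(att(1.47,.14)).as_matrix().round(2))
D={}
for k,p,yaw in(("p",(480,260,280),1.57),("l",(575,-30,270),1.48)):
    for q in (att(yaw),flip(att(yaw))):
        j=bot.ik(p,q); print(k,None if j is None else j.round(2))
    q=att(yaw)
    if bot.ik(p,q) is None: q=flip(q)
    bot.move_to(p,q); s=bot.read_state(); c=bot.read_camera("wrist"); D[k]=(s,c)
    print(s["clock"],s["ee_pos"],np.abs(s["qvel"]).max()); cv2.imwrite(f"pics/w_{k}.png",c["image"])
pickle.dump(D,open("cap1.pkl","wb"))
E
```

```text
[[ 0.29 -0.   -0.96]
 [ 0.96 -0.    0.29]
 [-0.   -1.    0.  ]]
[[ 0.99  0.01  0.1 ]
 [-0.1   0.14  0.99]
 [ 0.   -0.99  0.14]]
p [ 0.43  0.26  1.46 -0.    1.43  0.43]
p None
1.7 [479.54158816 260.75139337 279.8601656 ] 0.006879178164365743
l [-0.12  0.33  1.38 -0.    1.43 -0.02]
l None
2.9167 [574.9885308  -28.82156223 270.10634907] 0.010760836452201715
```

View pics/w_p.png

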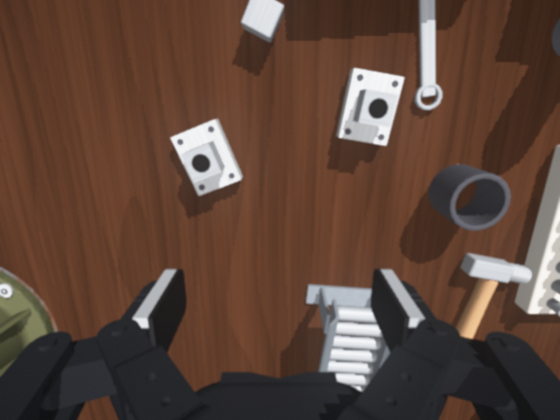

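View pics/w_l.png

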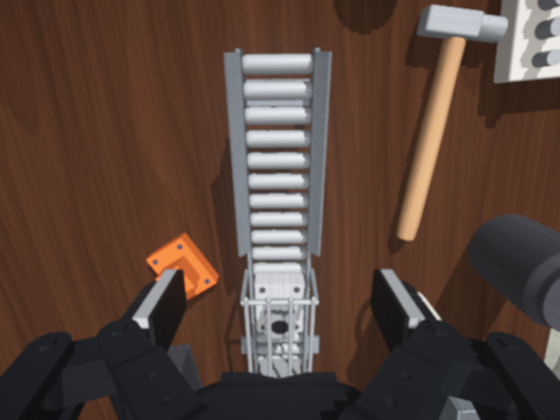

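Wrist views: B at (207,157), C at (372,107), and the upper lane from (237,50)–(328,50) down to the guard bar near (280,300). I fit numerically from these.

```bash
python3 - <<'E'
from h import *
D=pickle.load(open("cap1.pkl","rb"))
s,c=D["p"];P=cloud(c,s)
g=c["image"].min(2)
for nm,(u0,u1,v0,v1) in {"B":(160,255,105,205),"C":(325,412,55,155)}.items():
    Q=P[v0:v1,u0:u1].reshape(-1,3); G=g[v0:v1,u0:u1].reshape(-1)
    t=Q[Q[:,2]>45]; pl=Q[(Q[:,2]>14)&(Q[:,2]<26)]
    al=Q[Q[:,2]>14]
    print(nm,"topz",np.median(t[:,2]).round(1),"platez",np.median(pl[:,2]).round(1),len(t),len(pl))
    for a in(t,al):
        r=cv2.minAreaRect(a[:,:2].astype(np.float32)); print("  ",[np.round(x,1) for x in r])
print("bench z",np.nanmedian(P[200:260,250:300,2]))
s,c=D["l"];P=cloud(c,s)
print("bench z l",np.nanmedian(P[100:150,80:200,2]))
Q=P[40:260,215:340].reshape(-1,3);Q=Q[Q[:,2]>40]
# model: roller tops plane + rails. find edges per y slice
y0=-150
for y in range(-120,110,20):
    q=Q[abs(Q[:,1]-y)<8]; 
    if len(q)<20: continue
    x=q[:,0]; print(y,"x",x.min().round(1),x.max().round(1),"mid",((x.min()+x.max())/2).round(1),"zmax",q[:,2].max().round(1),"zmid p90",np.percentile(q[abs(q[:,0]-(x.min()+x.max())/2)<20][:,2],92).round(1))
Q=P.reshape(-1,3); print("upper end y", Q[(Q[:,2]>70)&(abs(Q[:,0]-590)<60)][:,1].max())
E
```

```text
B topz 50.2 platez 20.1 972 1989
   [array([388.8, 273.6]), array([36.6, 36. ]), np.float64(21.2)]
   [array([388.8, 273.5]), array([60.8, 80.2]), np.float64(21.3)]
C topz 50.1 platez 20.0 1138 2281
   [array([590. , 335.1]), array([36.1, 36.5]), np.float64(80.7)]
   [array([590. , 335.1]), array([80.2, 60.8]), np.float64(80.7)]
bench z 0.03899463290304084
bench z l 0.06306237354240807
-120 x 530.4 614.8 mid 572.6 zmax 83.9 zmid p90 56.8
-100 x 522.9 616.7 mid 569.8 zmax 87.2 zmid p90 60.1
-80 x 524.0 617.1 mid 570.5 zmax 89.5 zmid p90 63.6
-60 x 525.4 618.8 mid 572.1 zmax 93.0 zmid p90 67.0
-40 x 527.4 621.6 mid 574.5 zmax 95.7 zmid p90 70.1
-20 x 529.0 622.9 mid 576.0 zmax 98.7 zmid p90 72.2
0 x 530.2 624.5 mid 577.4 zmax 101.2 zmid p90 73.5
20 x 532.4 625.9 mid 579.2 zmax 104.0 zmid p90 77.2
40 x 533.5 627.3 mid 580.4 zmax 106.7 zmid p90 80.3
60 x 535.2 629.6 mid 582.4 zmax 110.2 zmid p90 83.9
80 x 537.0 630.9 mid 583.9 zmax 112.9 zmid p90 87.2
100 x 538.2 622.0 mid 580.1 zmax 112.6 zmid p90 85.3
upper end y 102.33097862315422
```

```bash
cat >> h.py <<'E'
LY=np.radians(85.2); UH=np.array([np.cos(LY),np.sin(LY),0])
def lane(x,h=0,y=0):
    """world point at lane x, height h normal to the rollers"""
    wy=(x-281)/1.0035
    p=np.array([577.35+0.0838*wy,wy,34+np.tan(.14)*x])
    n=-np.sin(.14)*UH+np.array([0,0,np.cos(.14)])
    return p+h*n+y*np.array([-np.sin(LY),np.cos(LY),0])
QL=att(LY,.14)
GH=41
def pick(bot,xy,yaw):
    q=att(yaw)
    bot.move_gripper(66,60)
    bot.move_to([*xy,130],q)
    bot.servo_line([*xy,GH],speed=120)
    bot.move_gripper(20,60)
    s=bot.read_state();print("grip",s["clock"],s["grip_width"],s["ee_pos"])
    bot.servo_line([*xy,150],speed=180)
def show(bot,name,cams=("wrist",)):
    for n in cams:
        c=bot.read_camera(n);cv2.imwrite(f"pics/{name}_{n}.png",c["image"])
E
python3 - <<'E'
from h import *
from rig import bot
for q in(lane(300,GH+60),lane(300,GH)): print(q,bot.ik(q,QL))
pick(bot,(388.8,273.5),np.radians(111.3))
s=bot.read_state();print(s["clock"],s["grip_width"],s["ft_force"]);show(bot,"g1")
E
```

```text
[577.75730338   4.88930649 176.28838412] [-0.11501598  0.40462503  1.51030963  0.14829387  1.23451224 -0.08080491]
[578.45790339  13.23252953 116.87542434] [-0.10044952  0.4719829   1.56261938  0.15608118  1.11419798 -0.08610754]
grip 6.025 33.698372284581694 [388.87984692 273.61058064  41.89227013]
6.7833 33.57677414975444 [-0.73077694 -0.4901573  -5.09043024]
```

View pics/g1_wrist.png

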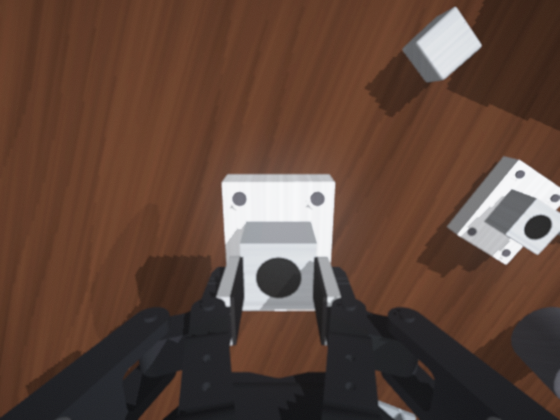

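B is held square, with the blank at (278,275) between the pads. Setting it on the upper rollers.

```bash
cat >> h.py <<'E'
def place(bot,x):
    bot.move_to(lane(x,GH+60),QL)
    bot.servo_line(lane(x,GH+10),speed=90)
    bot.dwell(.25)
    print("above",bot.read_state()["ft_force"].round(2))
    hit=bot.servo_line(lane(x,GH-5),speed=15,until_force=2.5)
    s=bot.read_state();print("set",hit,s["clock"],s["ee_pos"],lane(x,GH),s["ft_force"].round(2))
    return hit
def release(bot,x):
    bot.move_gripper(54)
    s=bot.read_state()
    bot.servo_line(s["ee_pos"]+(lane(x,80)-lane(x,0)),speed=120)
E
python3 - <<'E'
from h import *
from rig import bot
hit=place(bot,300); show(bot,"p1",("side","wrist"))
E
```

```text
above [-0.06  0.2  -4.98]
set True 9.6667 [578.38959605  12.88482236 118.6946847 ] [578.45790339  13.23252953 116.87542434] [-1.34 -1.11  5.48]
```

View pics/p1_wrist.png

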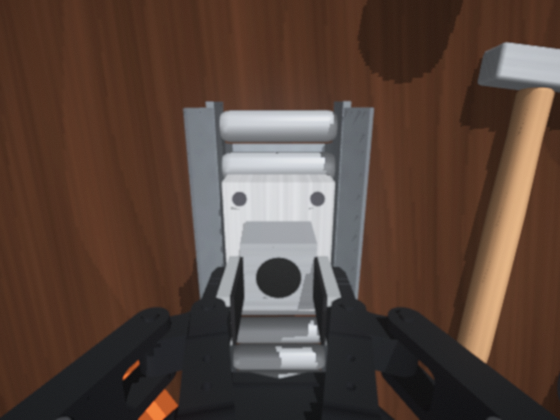

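View pics/p1_side.png

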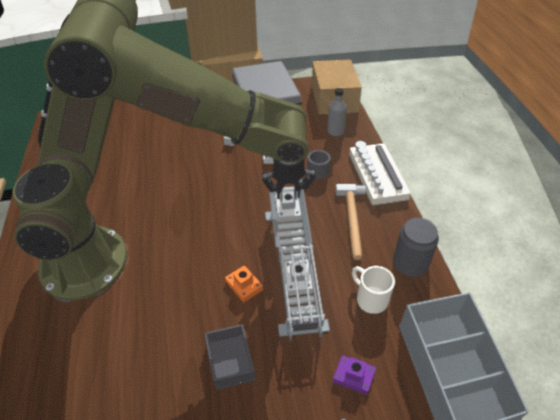

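B sits centred between the rails (plate 222–335 px against the rail inner edges) at the expected height. Releasing.

```bash
python3 - <<'E'
from h import *
from rig import bot
release(bot,300); print(bot.read_state()["clock"])
show(bot,"r1",("wrist",))
bot.move_to([590,335.1-60,200],att(np.radians(80.7)))
s=bot.read_state();c=bot.read_camera("side");cs=bot.read_camera("wrist");print(s["clock"])
pickle.dump((s,c,cs),open("cap2.pkl","wb"))
o=np.hstack([cs["image"][:,:400],cv2.resize(c["image"][165:345,250:350],(233,420),interpolation=2)])
cv2.imwrite("pics/r1b.png",o)
P=cloud(cs,s).reshape(-1,3);t=P[(P[:,2]>45)&(P[:,2]<55)&(np.hypot(P[:,0]-590,P[:,1]-335)<40)]
print(cv2.minAreaRect(t[:,:2].astype(np.float32)))
E
```

```text
10.9167
12.0417
((589.5953979492188, 335.4033203125), (35.55228042602539, 36.05845642089844), 80.7598876953125)
```

View pics/r1b.png

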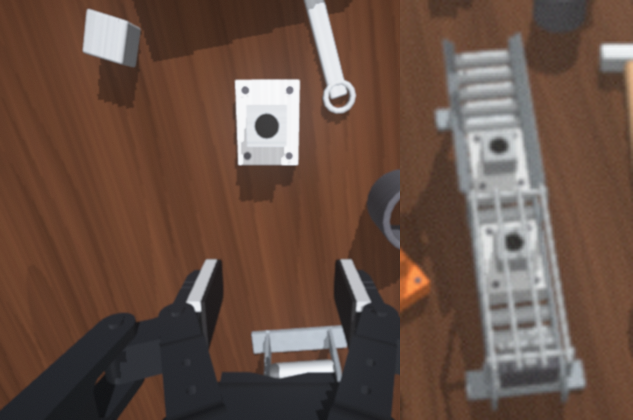

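View pics/r1_wrist.png

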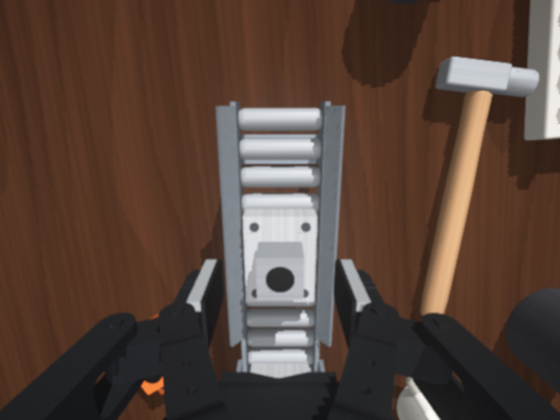

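B is rolling down; the side crop shows it at the guard mouth, with A below. Picking C, then checking where B came to rest.

```bash
python3 - <<'E'
from h import *
from rig import bot
pick(bot,(589.9,335.2),np.radians(80.7))
s=bot.read_state();print(s["clock"],s["grip_width"],s["ft_force"].round(1))
c=bot.read_camera("side");cs=bot.read_camera("wrist")
pickle.dump((s,c),open("cap3.pkl","wb"))
o=np.hstack([cs["image"][:,80:480],cv2.resize(c["image"][165:345,250:350],(233,420),interpolation=2)])
cv2.imwrite("pics/g2.png",o)
E
```

```text
grip 14.175 33.56692985375758 [590.11292911 335.43259925  42.19689305]
14.9333 33.057334186971914 [ 0.  -0.2 -6.2]
```

View pics/g2.png

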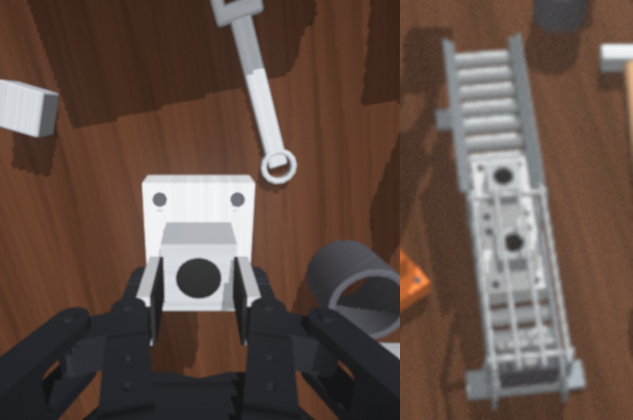

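C is held square, and B has rolled down against A (crop blanks at (503,177) and (514,242)). Setting C.

```bash
python3 - <<'E'
from h import *
from rig import bot
hit=place(bot,312); show(bot,"p2",("wrist",))
E
```

```text
above [ 0.02  0.85 -4.51]
set True 17.825 [579.42978047  24.82939074 120.59224161] [579.45999607  25.19067602 118.56648708] [ 0.35 -0.32  4.56]
```

View pics/p2_wrist.png

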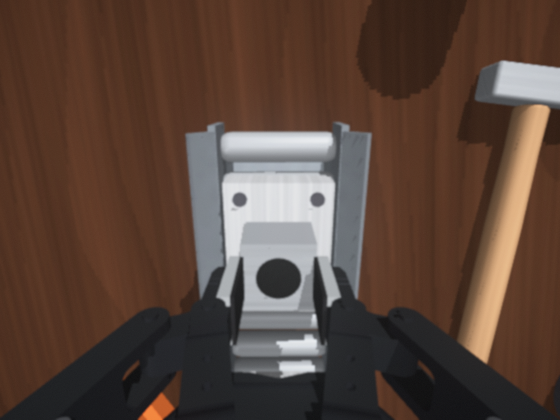

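C is set, centred and aligned. Release, close the jaws, then look.

```bash
python3 - <<'E'
from h import *
from rig import bot
release(bot,312); 
bot.move_gripper(0,60)
bot.move_to(lane(345,110),QL)
s=bot.read_state();c=bot.read_camera("side");cs=bot.read_camera("wrist")
print(s["clock"],s["grip_width"],s["ft_force"].round(1))
pickle.dump((s,c,cs),open("cap4.pkl","wb"))
P=cloud(cs,s); 
o=np.hstack([cs["image"],cv2.resize(c["image"][165:345,250:350],(233,420),interpolation=2)])
cv2.imwrite("pics/r2.png",o)
E
```

```text
19.85 0.2461840767483906 [ 0.1 -0.1  0.7]
```

View pics/r2.png

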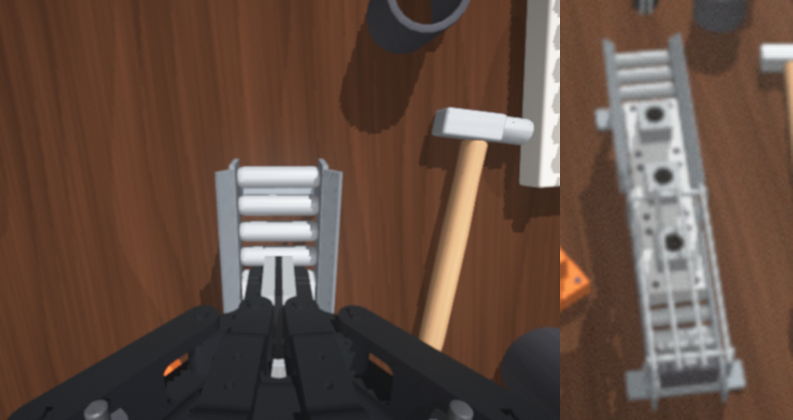

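The side crop shows three pallets end to end with three bare rollers behind C. Descending behind C with a force guard.

```bash
python3 - <<'E'
from h import *
from rig import bot
s,c,cs=pickle.load(open("cap4.pkl","rb"));P=cloud(c).reshape(-1,3)
d=P-lane(0); lx=d@UH; ly=d@np.array([-np.sin(LY),np.cos(LY),0]); hh=(P[:,2]-34-np.tan(.14)*lx)*np.cos(.14)
m=(abs(ly)<22)&(abs(hh-20)<5)&(lx>150)&(lx<370); print("plate-top lane x max",np.percentile(lx[m],[90,98,100]).round(1))
hit=bot.servo_line(lane(345,27),speed=70,until_force=8)
s=bot.read_state();print(hit,s["clock"],s["ee_pos"].round(1),lane(345,27).round(1),s["ft_force"].round(2))
show(bot,"d",("wrist",))
E
```

```text
plate-top lane x max [251.1 279.5 282.7]
False 21.2833 [582.6  60.  109.8] [582.4  60.  109.4] [-0.17 -0.69 -0.81]
```

View pics/d_wrist.png

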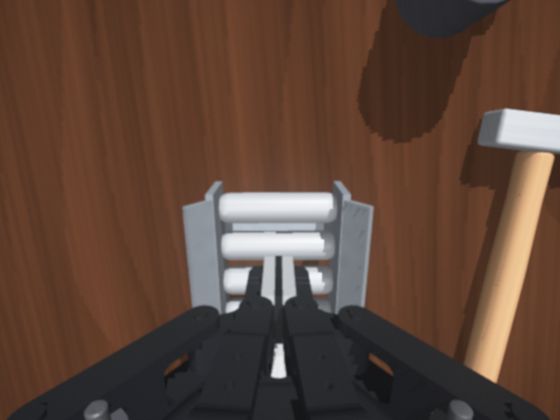

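```bash
cat >> h.py <<'E'
def lx(bot):
    s=bot.read_state(); p=s["ee_pos"]-lane(0,27); u=lane(1,0)-lane(0,0); u/=np.linalg.norm(u)
    return round(float(p@u*np.cos(.14)),2), round(float(s["ft_force"]@-u),2), s["ft_force"].round(2), round(s["clock"],2)
E
python3 - <<'E'
from h import *
from rig import bot
print(bot.servo_line(lane(300,27),speed=50,until_force=8),lx(bot))
bot.dwell(.2);print(lx(bot))
x=300
while x>206:
    x-=8
    hit=bot.servo_line(lane(x,27),speed=22,until_force=12)
    print(x,hit,lx(bot))
    if hit: break
E
```

```text
False (300.24, 0.93, array([ 0.14, -0.94, -0.16]), 22.39)
(300.23, -0.6, array([-0.57,  0.58,  0.53]), 22.59)
292 False (291.87, 0.51, array([-0.41, -0.36, -0.82]), 23.11)
284 False (283.91, -0.87, array([0.09, 0.85, 0.14]), 23.62)
276 False (275.9, -0.46, array([-0.15,  0.33,  1.01]), 24.14)
268 False (267.79, 0.06, array([-0.79,  0.1 , -0.64]), 24.66)
260 False (259.74, -0.75, array([ 0.48,  0.76, -0.27]), 25.18)
252 False (251.71, 0.35, array([ 0.29, -0.39,  0.05]), 25.69)
244 False (243.67, 1.43, array([ 0.42, -1.55,  0.45]), 26.21)
236 False (235.69, -0.49, array([ 0.98,  0.49, -0.54]), 26.73)
228 False (227.65, -0.16, array([-0.3 ,  0.23, -0.28]), 27.24)
220 False (219.64, 0.26, array([-0.03, -0.32,  0.41]), 27.76)
212 False (211.63, 0.37, array([-0.53, -0.31, -0.13]), 28.27)
204 False (203.82, -0.94, array([-0.58,  1.05, -0.32]), 28.79)
```

No contact force at all, which is suspicious. Looking.

```bash
python3 - <<'E'
from h import *
from rig import bot
s=bot.read_state();c=bot.read_camera("side");cs=bot.read_camera("wrist");e=bot.read_camera("scene")
pickle.dump((s,c,cs,e),open("cap5.pkl","wb"))
o=np.hstack([cv2.resize(cs["image"],(400,300)),cv2.resize(c["image"][165:345,250:350],(167,300),interpolation=2),cv2.resize(e["image"][165:265,205:315],(233,212),interpolation=2).repeat(1,0)[:0].reshape(0,233,3) if 0 else np.zeros((300,233,3),np.uint8)])
o[:212,567:]=cv2.resize(e["image"][165:265,205:315],(233,212),interpolation=2)
cv2.imwrite("pics/q.png",cv2.resize(o,(800,300)))
E
```

```text
(no output)
```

View pics/q.png

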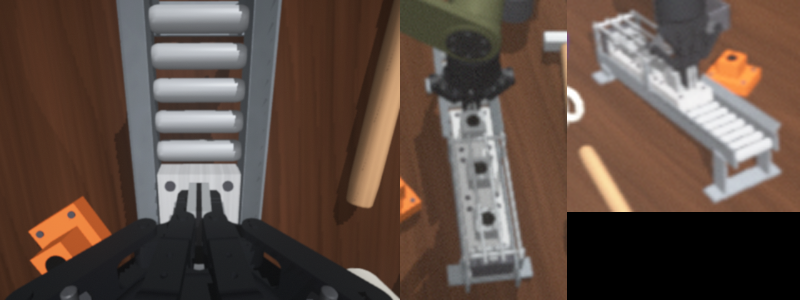

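```bash
python3 - <<'E'
from h import *
from rig import bot
print("tip_reach",bot.tip_reach)
s,c,cs,e=pickle.load(open("cap5.pkl","rb"))
print(s["grip_width"],s["ee_pos"],s["ft_force"])
def L(P):
    P=P.reshape(-1,3);d=P-lane(0); x=d@UH; y=d@np.array([-np.sin(LY),np.cos(LY),0]); hh=(P[:,2]-34-np.tan(.14)*x)*np.cos(.14);return x,y,hh
for nm,cc,st in(("wrist",cs,s),("side",c,None),("scene",e,None)):
    x,y,h=L(cloud(cc,st))
    print(nm)
    for a in range(-40,260,12):
        m=(abs(y)<28)&(x>=a)&(x<a+12)&(h>-15)&(h<60)
        if m.sum()>5: print(a,m.sum(),np.percentile(h[m],[10,30,50,70,90]).round(1))
cv2.imwrite("pics/q2.png",np.hstack([cs["image"][160:360,150:400],cv2.resize(e["image"][175:255,215:315],(500,400))[:200,:0].reshape(200,0,3)]).repeat(2,0).repeat(2,1))
E
```

```text
tip_reach 19.0
-0.05519374019639749 [570.58171212 -80.66827852  89.44810251] [-0.57607743  1.04853576 -0.31630252]
wrist
152 220 [50.2 50.6 50.8 51.2 51.6]
164 247 [20.2 21.  50.7 51.3 51.9]
176 581 [20.  20.4 20.7 21.  21.5]
188 953 [20.1 20.5 20.8 21.2 22. ]
200 3753 [20.3 21.  22.4 45.6 55.6]
212 2628 [-0.9  0.6  4.3 11.5 18.2]
224 1898 [-5.8 -2.9 -1.2 -0.1  0.9]
236 1392 [-2.9 -0.9 -0.1  0.5  1.2]
248 1902 [-5.3 -2.5 -0.9 -0.   0.9]
side
-40 61 [44.1 45.8 46.9 48.3 49.6]
-28 15 [18.7 21.  22.1 23.3 23.9]
-16 175 [18.7 20.7 24.3 40.2 50.3]
-4 96 [19.3 22.3 49.1 50.6 52.5]
8 94 [19.5 22.1 48.5 50.8 52.4]
20 59 [18.8 21.1 23.4 49.1 51.9]
32 34 [19.4 20.3 21.3 21.8 24.2]
44 88 [18.  20.4 21.2 21.9 22.8]
56 85 [18.4 20.  20.9 22.  23.7]
68 172 [20.5 22.8 32.4 47.8 51.6]
80 79 [20.6 23.4 49.8 51.4 53.1]
92 82 [21.4 23.7 50.1 51.8 53.6]
104 33 [19.8 20.7 21.4 22.3 23.6]
116 44 [19.8 21.  21.7 22.5 24.1]
128 80 [18.8 20.6 21.7 23.  24.1]
140 123 [19.5 21.5 23.6 42.7 51.2]
152 89 [22.1 47.9 49.5 51.6 53.4]
164 85 [20.4 25.6 50.2 51.3 53. ]
176 93 [21.1 25.6 49.4 51.9 54.8]
188 42 [19.1 20
[... 233 characters left out ...]
8 27 [22.6 31.3 47.2 49.9 51.8]
20 49 [21.3 30.6 36.9 42.5 49.1]
32 12 [20.2 20.7 22.6 26.3 36.1]
44 7 [18.8 20.  20.8 20.9 21.9]
56 6 [19.8 20.6 20.6 21.3 21.9]
68 9 [18.6 25.1 48.4 50.  50.8]
80 9 [20.3 33.4 48.7 49.5 52.2]
92 20 [24.9 31.1 36.2 47.5 51.1]
104 48 [21.  24.5 28.5 36.5 43.2]
116 11 [18.7 19.9 21.  21.9 23.5]
128 7 [18.4 20.1 20.6 21.6 21.9]
140 13 [18.2 21.  22.  25.7 48.9]
152 21 [20.2 27.5 36.  46.6 49.8]
164 21 [19.7 25.  34.3 46.2 50.2]
176 41 [19.1 27.2 33.2 44.  50.1]
188 43 [17.7 19.3 21.2 28.9 54. ]
200 135 [ 0.1 15.4 21.1 41.3 52.7]
212 52 [-1.1  2.   6.7 10.5 16.7]
224 43 [-7.4 -5.3 -2.7 -1.   0.4]
236 15 [-2.9 -2.2 -0.4 -0.   0.7]
248 42 [-7.4 -5.1 -3.6 -1.4  0.1]
```

View pics/q2.png

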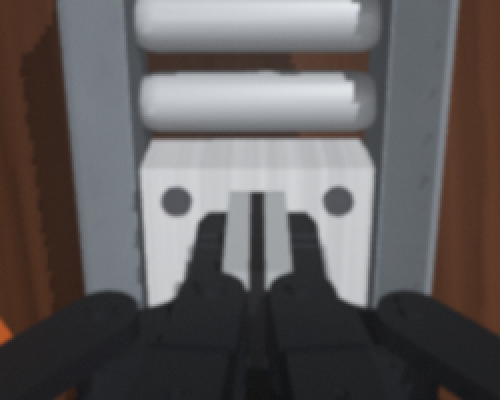

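```bash
python3 - <<'E'
from h import *
s,c,cs,e=pickle.load(open("cap5.pkl","rb"))
P=cloud(cs,s);T=rot(s["tool_rot"]).inv().apply((P-s["ee_pos"]).reshape(-1,3)).reshape(P.shape)
for v in range(225,330,6):
    p=P[v,270];x=(p-lane(0))@UH;print(v,"tool",T[v,270].round(1),T[v,286].round(1),"lane x",x.round(1),"h",round((p[2]-34-.141*x)*.99,1))
E
```

```text
225 tool [-5.1 30.7 12.5] [ 4.3 31.3 12.3] lane x 216.7 h -3.7
231 tool [-4.9 24.1 11.4] [ 4.1 24.1 11.5] lane x 214.7 h 2.8
237 tool [-4.7 14.9 11.7] [ 3.9 15.4 11.5] lane x 213.7 h 12.0
243 tool [-4.5  7.3 11.6] [ 3.8  9.1 10.8] lane x 212.6 h 19.7
249 tool [-4.5  6.4  8.6] [3.7 5.6 9. ] lane x 209.5 h 20.5
255 tool [-4.5  5.8  5.5] [3.8 6.4 5.2] lane x 206.3 h 21.2
261 tool [ -4.1 -12.2  11.4] [  3.3 -11.7  11.2] lane x 209.7 h 39.2
267 tool [ -3.9 -17.3  11.1] [  3.2 -17.8  11.4] lane x 208.6 h 44.2
273 tool [ -3.8 -22.6  11.1] [  3.  -22.9  11.3] lane x 207.9 h 49.6
279 tool [ -3.7 -28.   11.4] [  2.9 -28.   11.4] lane x 207.4 h 54.9
285 tool [ -3.6 -32.7  11.5] [  2.8 -31.4  10.6] lane x 206.8 h 59.7
291 tool [ -3.5 -37.   11.5] [  2.7 -37.1  11.5] lane x 206.2 h 64.0
297 tool [ -3.4 -40.8  11.3] [  2.6 -40.7  11.2] lane x 205.5 h 67.8
303 tool [ -3.2 -45.9  12.1] [  2.5 -46.2  12.4] lane x 205.7 h 72.8
309 tool [ -3.2 -48.9  11.8] [  2.4 -49.   11.9] lane x 204.9 h 75.8
315 tool [ -3.  -53.6  12.7] [  2.4 -52.1  11.6] lane x 205.2 h 80.5
321 tool [ -3.  -55.9  12.1] [  2.3 -54.5  11.1] lane x 204.3 h 82.9
327 tool [ -3.  -57.   10.6] [  2.4 -53.8   8.1] lane x 202.7 h 84.0
```

The fingers went over C's plate: depth puts the visible fingertips near h = 35, so they really sit about 8 mm behind the TCP, not 19 mm ahead. They pushed on C's blank instead. The row moved about 70 mm down and stayed upright. I'll back off uphill, then find the true tip height by feel behind C.

```bash
python3 - <<'E'
from h import *
from rig import bot
bot.servo_line(lane(262,27),speed=80); 
s=bot.read_state();cs=bot.read_camera("wrist");print(s["clock"])
pickle.dump((s,cs),open("cap6.pkl","wb"))
P=cloud(cs,s).reshape(-1,3);d=P-lane(0); x=d@UH; y=d@np.array([-np.sin(LY),np.cos(LY),0]); h=(P[:,2]-34-np.tan(.14)*x)*np.cos(.14)
for lo,hi in((17,24),(46,54)):
    m=(abs(y)<26)&(h>lo)&(h<hi)&(x>100)&(x<235);print(lo,m.sum(),np.percentile(x[m],[1,5,50,95,99,100]).round(1))
hit=False
for hh in(18,10,3,-3):
    hit=bot.servo_line(lane(262,hh),speed=25,until_force=4)
    s=bot.read_state();print(hh,hit,s["ee_pos"].round(1),lane(262,hh).round(1),s["ft_force"].round(2))
    if hit:break
show(bot,"f",("wrist","scene"))
print(s["clock"])
E
```

```text
29.825
17 306 [189.8 190.3 197.  207.5 208.5 209. ]Traceback (most recent call last):
  File "<stdin>", line 8, in <module>
    return _quantile_unchecked(
        a, q, axis, out, overwrite_input, method, keepdims, weights)
    return _ureduce(a,
                    func=_quantile_ureduce_func,
    ...<5 lines>...
                    overwrite_input=overwrite_input,
                    method=method)
    r = func(a, **kwargs)
    result = _quantile(arr,
                       quantiles=q,
    ...<2 lines>...
                       out=out,
                       weights=wgt)
    slices_having_nans = np.isnan(arr[-1, ...])
                                  ~~~^^^^^^^^^
IndexError: index -1 is out of bounds for axis 0 with size 0
```

```bash
python3 - <<'E'
from h import *
s,cs=pickle.load(open("cap6.pkl","rb"))
P=cloud(cs,s);cv2.imwrite("pics/w6.png",cs["image"])
for v in range(240,300,4):
    p=P[v,245];x=(p-lane(0))@UH;print(v,"lane x",x.round(1),"h",round((p[2]-34-.141*x)*.99,1))
E
```

```text
240 lane x 266.2 h -0.5
244 lane x 242.7 h -67.8
248 lane x 239.4 h -67.1
252 lane x 256.8 h -5.7
256 lane x 255.1 h -3.1
260 lane x 253.1 h -1.3
264 lane x 250.7 h -0.7
268 lane x 248.6 h 0.5
272 lane x 246.1 h 1.1
276 lane x 242.6 h -0.9
280 lane x 211.5 h -64.2
284 lane x 233.8 h -8.1
288 lane x 232.5 h -4.8
292 lane x 261.4 h 59.2
296 lane x 260.4 h 60.8
```

View pics/w6.png

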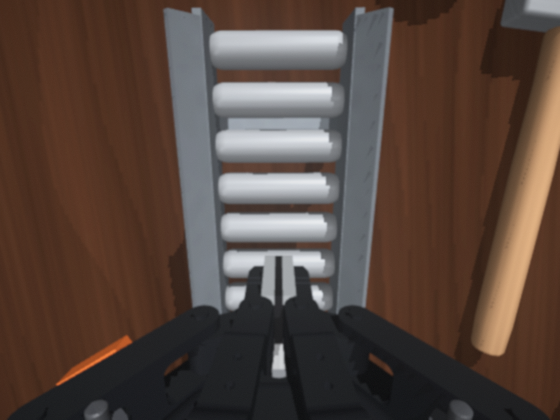

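C's rear now lies around lane x ≈ 209–213, hidden behind the hand. The space behind it is clear for the feel-down.

```bash
python3 - <<'E'
from h import *
from rig import bot
hit=False
for hh in(18,10,3,-3):
    hit=bot.servo_line(lane(262,hh),speed=30,until_force=4)
    s=bot.read_state();print(hh,hit,s["ee_pos"].round(1),lane(262,hh).round(1),s["ft_force"].round(2))
    if hit:break
show(bot,"f",("wrist","scene"))
print(s["clock"])
a=cv2.imread("pics/f_wrist.png");b=cv2.imread("pics/f_scene.png")[165:265,205:315]
cv2.imwrite("pics/f.png",np.hstack([cv2.resize(a,(400,300)),cv2.resize(b,(330,300),interpolation=2)]))
E
```

```text
18 False [575.5 -21.5  88.5] [575.6 -21.4  88.7] [-0.51 -0.65  0.03]
10 False [575.6 -20.3  80.6] [575.6 -20.3  80.8] [0.03 0.04 0.02]
3 False [575.6 -19.3  73.7] [575.7 -19.4  73.9] [-0.05 -0.33  1.04]
-3 True [576.2 -18.9  68.4] [575.8 -18.5  68. ] [-1.89 -2.42  7.  ]
31.3917
```

View pics/f.png

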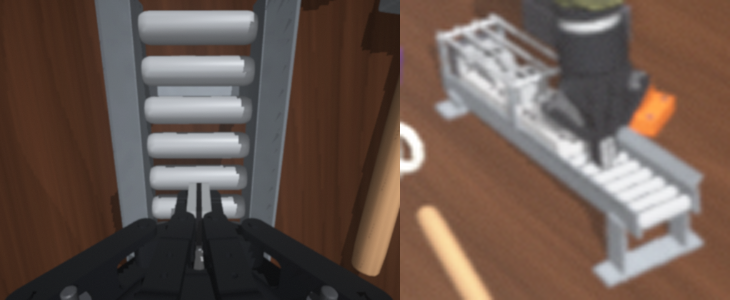

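Contact came at TCP h ≈ -2.6, so the tip is roughly at the TCP itself. I'll push C's plate face low down (TCP h = 4), with the hand leaned uphill so its body clears C's blank.

```bash
python3 - <<'E'
from h import *
from rig import bot
QP=att(LY,-.06)
bot.servo_line(lane(262,4),attitude=QP,speed=30)
bot.dwell(.15);print(lx(bot))
x=262
while x>170:
    x-= 14 if x>235 else 7
    hit=bot.servo_line(lane(x,4),speed=22,until_force=10)
    print(x,hit,lx(bot))
    if hit: break
    if x<=220 and x>213:
        show(bot,"k%d"%x,("wrist",))
    if lx(bot)[3]>42: break
show(bot,"k_end",("wrist","side"))
a=cv2.imread("pics/k_end_wrist.png");b=cv2.imread("pics/k_end_side.png")[165:345,250:350]
cv2.imwrite("pics/k.png",np.hstack([a,cv2.resize(b,(233,420),interpolation=2)]))
E
```

```text
(261.44, 0.49, array([-0.26, -0.48,  0.03]), 32.02)
248 False (248.05, -0.76, array([0.4 , 0.65, 0.63]), 32.82)
234 False (234.02, -0.32, array([0.54, 0.27, 0.07]), 33.61)
227 False (226.88, -0.28, array([ 0.14,  0.34, -0.47]), 34.08)
220 False (219.93, -2.25, array([1.92, 1.91, 1.51]), 34.56)
213 True (217.83, -3.73, array([-0.16,  3.26,  3.78]), 34.87)
```

View pics/k.png

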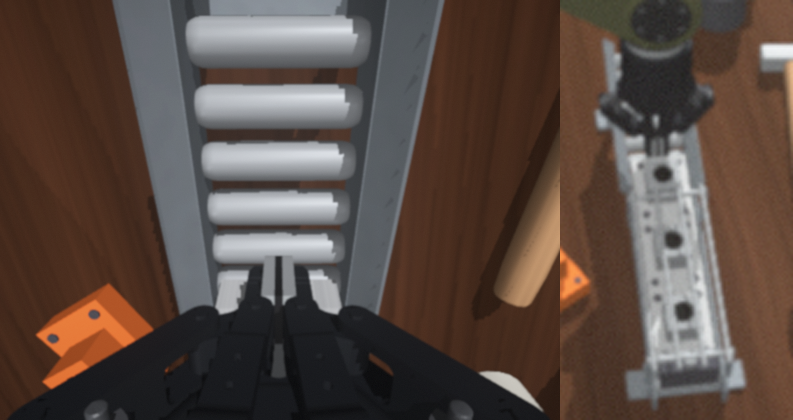

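Force rose near TCP x ≈ 218 with the row far down, but there is a z component, so the tip may be dragging on a roller. I'll back off, raise 4 mm and press again to check the stop is hard and repeatable.

```bash
python3 - <<'E'
from h import *
from rig import bot
bot.servo_line(lane(228,8),speed=60); bot.dwell(.2); print(lx(bot))
for x in(220,190):
    hit=bot.servo_line(lane(x,8),speed=20,until_force=22)
    print(x,hit,lx(bot))
    if hit: break
for i in range(4): bot.dwell(.15);print(lx(bot))
s=bot.read_state();cs=bot.read_camera("wrist");pickle.dump((s,cs),open("cap8.pkl","wb"));cv2.imwrite("pics/m.png",cs["image"][200:400,150:400].repeat(2,0).repeat(2,1))
E
```

```text
(227.83, -0.01, array([-0.04, -0.11,  0.85]), 35.5)
220 False (219.89, 0.3, array([-0.27, -0.26, -0.11]), 36.05)
190 True (217.33, -8.92, array([0.61, 8.29, 4.92]), 36.62)
(217.44, -7.81, array([-0.24,  7.14,  5.59]), 36.77)
(217.43, -7.57, array([-0.36,  6.9 ,  5.73]), 36.92)
(217.46, -6.59, array([-0.8 ,  5.93,  5.77]), 37.08)
(217.44, -7.7, array([-0.89,  7.18,  4.95]), 37.23)
```

View pics/m.png

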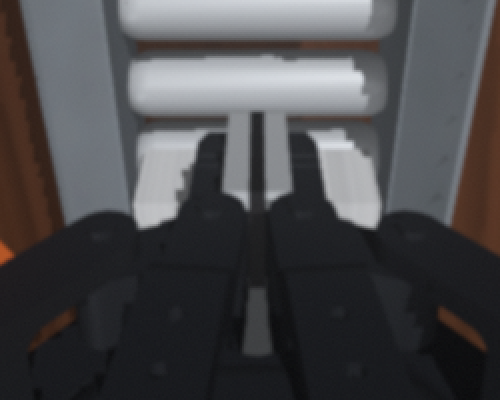

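The press hits something hard at x ≈ 217.4 (0.3 N to 22 N within 2.5 mm), as in the previous try. Before trusting it, I check the low end in the images for a jam or gap.

```bash
python3 - <<'E'
from h import *
from rig import bot
c=bot.read_camera("side");e=bot.read_camera("scene");pickle.dump((c,e),open("cap9.pkl","wb"))
a=cv2.resize(c["image"][215:345,265:340],(346,600),interpolation=2)
b=cv2.resize(e["image"][165:245,205:285],(450,450),interpolation=2)
o=np.zeros((600,800,3),np.uint8);o[:,:346]=a;o[:450,350:]=b;cv2.imwrite("pics/n.png",o)
P=cloud(c).reshape(-1,3);d=P-lane(0); x=d@UH; y=d@np.array([-np.sin(LY),np.cos(LY),0]); h=(P[:,2]-34-np.tan(.14)*x)*np.cos(.14)
for nm,lo,hi in(("plates",15,26),("blanks",46,56)):
    m=(abs(y)<(27 if lo<20 else 16))&(h>lo)&(h<hi)&(x<230)&(x>-60)
    print(nm,np.histogram(x[m],np.arange(-60,232,6)))
E
```

```text
plates (array([27, 12,  0,  0,  0,  6, 38, 53, 16, 15, 13, 14, 13, 16, 12, 16, 36,
       46, 39, 39, 40, 29, 14, 14, 12, 13, 12, 15, 14, 16, 36, 38, 36, 34,
       36,  4,  8,  8, 14, 11, 11, 10, 15, 23, 15,  2,  2,  0]), array([-60, -54, -48, -42, -36, -30, -24, -18, -12,  -6,   0,   6,  12,
        18,  24,  30,  36,  42,  48,  54,  60,  66,  72,  78,  84,  90,
        96, 102, 108, 114, 120, 126, 132, 138, 144, 150, 156, 162, 168,
       174, 180, 186, 192, 198, 204, 210, 216, 222, 228]))
blanks (array([27, 17,  1,  1,  0,  0,  2, 27, 25, 27, 25, 21, 26,  1,  0,  0,  0,
        0,  0,  0, 20, 21, 24, 17, 26, 22,  8,  0,  0,  0,  0,  0,  0, 15,
       24, 28, 25, 27, 25, 14,  1,  0,  0,  0, 18,  3,  3,  2]), array([-60, -54, -48, -42, -36, -30, -24, -18, -12,  -6,   0,   6,  12,
        18,  24,  30,  36,  42,  48,  54,  60,  66,  72,  78,  84,  90,
        96, 102, 108, 114, 120, 126, 132, 138, 144, 150, 156, 162, 168,
       174, 180, 186, 192, 198, 204, 210, 216, 222, 228]))
```

View pics/n.png

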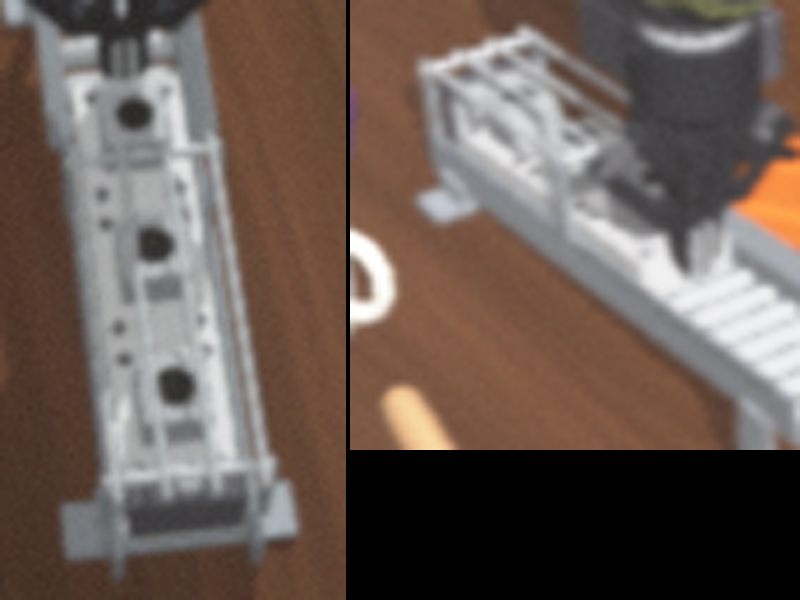

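The blanks sit at x ≈ 0, 79 and 158: end to end, square in the rails, no jam. With the side camera's -4.5 mm bias, A's front is near -31 to -35, which matches the stop plate fully in with its block at the low extreme. Now a firm press and hold, then withdraw and check that nothing springs back.

```bash
python3 - <<'E'
from h import *
from rig import bot
print(lx(bot))
hit=bot.servo_line(lane(213.5,8),speed=12,until_force=16); print(hit,lx(bot))
for i in range(5): bot.dwell(.2);print(lx(bot))
c0=bot.read_camera("side")
bot.servo_line(lane(226,8),speed=25);print(lx(bot))
bot.servo_line(lane(290,12),speed=100)
bot.servo_line(lane(300,110),attitude=QL,speed=150)
bot.dwell(.3)
s=bot.read_state();cs=bot.read_camera("wrist");c=bot.read_camera("side");print(s["clock"])
pickle.dump((s,cs,c0,c),open("cap10.pkl","wb"))
for n,cc,st in(("side press",c0,None),("side after",c,None),("wrist",cs,s)):
    P=cloud(cc,st).reshape(-1,3);d=P-lane(0); x=d@UH; y=d@np.array([-np.sin(LY),np.cos(LY),0]); h=(P[:,2]-34-np.tan(.14)*x)*np.cos(.14)
    for a,b in((-30,40),(50,110),(125,190)):
        m=(abs(y)<16)&(h>46)&(h<56)&(x>a)&(x<b)
        if m.sum()>10: print(n,np.percentile(x[m],[2,50,98]).round(1),x[m].mean().round(2))
    m=(abs(y)<28)&(h>15)&(h<25)&(x>150)&(x<235)
    if m.sum(): print(" rear",np.percentile(x[m],[98,99.5]).round(1))
o=np.hstack([cs["image"],cv2.resize(c["image"][165:345,250:350],(233,420),interpolation=2)]);cv2.imwrite("pics/z.png",o)
E
```

```text
(217.44, -7.22, array([-0.92,  6.47,  6.53]), 37.38)
True (217.33, -8.79, array([-0.52,  8.21,  5.23]), 37.64)
(217.43, -7.7, array([-0.01,  6.96,  6.01]), 37.84)
(217.42, -7.13, array([0.09, 6.57, 4.6 ]), 38.04)
(217.45, -7.77, array([-0.78,  7.24,  5.01]), 38.24)
(217.46, -7.05, array([0.31, 6.49, 4.45]), 38.44)
(217.44, -7.17, array([-0.63,  6.63,  4.91]), 38.64)
(225.97, -0.3, array([ 0.55,  0.29, -0.26]), 39.23)
41.1333
side press [-18.4  -0.9  17.7] -0.45
side press [61.6 78.6 98.5] 79.32
side press [141.6 158.7 177.2] 159.03
 rear [209.9 214.2]
side after [-17.   -0.1  18.8] 0.44
side after [62.9 80.1 98.7] 80.06
side after [142.3 159.7 178.9] 160.06
 rear [205.2 206.5]
wrist [166.5 174.5 181.4] 174.57
```

View pics/z.png

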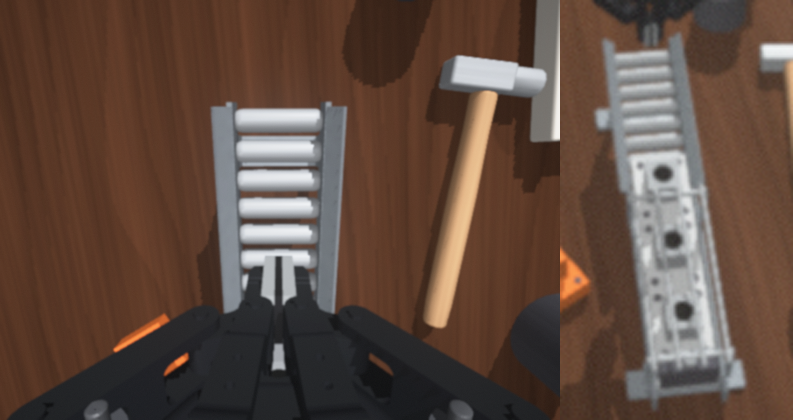

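Comparing side-camera depth pressed and released, everything sits about 0.9 mm uphill after release. That could be noise or rebound. The static hold was also only about 9 N, so I'll press once more, firmer and stepwise, averaging frames before and after.

```bash
cat >> h.py <<'E'
def blanks(bot,n=4):
    out=[]
    for i in range(n):
        P=cloud(bot.read_camera("side")).reshape(-1,3);d=P-lane(0); x=d@UH; y=d@np.array([-np.sin(LY),np.cos(LY),0]); h=(P[:,2]-34-np.tan(.14)*x)*np.cos(.14)
        out.append([x[(abs(y)<16)&(h>46)&(h<56)&(x>a)&(x<b)].mean() for a,b in((-30,40),(50,110),(130,186))])
    return np.mean(out,0).round(2),np.std(out,0).round(2)
E
python3 - <<'E'
from h import *
from rig import bot
QP=att(LY,-.06)
print("free",blanks(bot,3))
bot.servo_line(lane(270,14),attitude=QP,speed=150)
bot.servo_line(lane(224,5),speed=60); bot.dwell(.15); print(lx(bot))
for x in(217.5,216,215,214,213,212,211):
    hit=bot.servo_line(lane(x,5),speed=12,until_force=30)
    r=lx(bot);print(x,hit,r)
    if hit or np.linalg.norm(r[2])>22: break
bot.dwell(.4);print(lx(bot));print("pressed",blanks(bot,4));print(lx(bot))
E
```

```text
free (array([  0.39,  79.8 , 160.24]), array([0.22, 0.09, 0.14]))
(224.33, -0.52, array([ 1.02,  0.49, -0.35]), 43.3)
217.5 False (218.27, -7.61, array([0.38, 7.55, 0.98]), 44.0)
216 False (217.45, -13.07, array([ 0.81, 12.65,  3.71]), 44.27)
215 False (216.98, -17.65, array([ 0.22, 17.27,  4.21]), 44.52)
214 False (216.49, -21.91, array([-0.17, 21.48,  5.21]), 44.77)
(216.52, -21.43, array([ 0.11, 20.83,  6.21]), 45.17)
pressed (array([ -0.85,  78.65, 158.81]), array([0.11, 0.15, 0.2 ]))
(216.51, -21.11, array([-0.16, 20.58,  5.85]), 45.38)
```

The press at 21 N is steady, but the row does sit about 1.2 mm deeper pressed than after my earlier quick release. I'll ease off very slowly this time and compare.

```bash
python3 - <<'E'
from h import *
from rig import bot
for x in(215,216,217,218,219,220,221,222):
    bot.servo_line(lane(x,5),speed=2.5);print(x,lx(bot))
print("eased",blanks(bot,4))
E
```

```text
215 (216.66, -14.13, array([ 0.4 , 13.66,  4.37]), 45.86)
216 (217.13, -10.25, array([ 0.2 , 10.12,  1.74]), 46.34)
217 (217.63, -6.39, array([1.07, 6.11, 1.91]), 46.83)
218 (218.05, -3.65, array([-0.14,  3.7 ,  0.12]), 47.31)
219 (218.83, 0.3, array([-0.61, -0.32,  0.49]), 47.79)
220 (220.02, 0.29, array([ 1.07, -0.27, -0.85]), 48.27)
221 (221.01, -0.07, array([ 0.54,  0.11, -0.61]), 48.76)
222 (222.01, -0.52, array([-0.36,  0.61, -0.36]), 49.24)
eased (array([  0.43,  80.32, 160.03]), array([0.16, 0.18, 0.15]))
```

Force against position is linear and reversible (~8 N/mm) while loading and unloading. All three pallets move together by the same ~1.2 mm, so it is the stop's own elasticity at its hard block. A friction jam would not return. Withdrawing and doing a last check.

```bash
python3 - <<'E'
from h import *
from rig import bot
bot.servo_line(lane(285,14),speed=100)
bot.servo_line(lane(310,130),attitude=QL,speed=170)
print(blanks(bot,3)); 
a=bot.read_camera("side")["image"];b=bot.read_camera("scene")["image"];print(bot.read_state()["clock"])
cv2.imwrite("pics/end.png",np.hstack([cv2.resize(a,(400,300)),cv2.resize(b,(400,300))]))
E
```

```text
(array([  0.18,  79.77, 159.91]), array([0.12, 0.06, 0.17]))
51.3333
```

View pics/end.png

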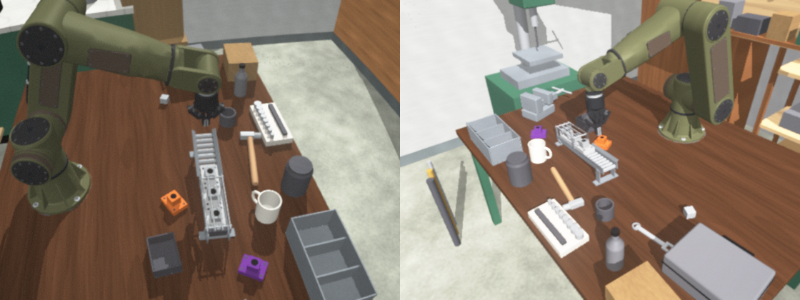

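The side view shows the row at (210,170)–(215,210), unchanged with the hand away. Everything else is in place, so I'm handing in.

```bash
python3 -c "
from rig import bot
print(bot.finish_job())"
```

```text
the job is handed in; nothing more can be done
None
```

I set pallets B and C on the upper rollers one after the other. Both rolled down behind A, and I pressed the row from behind against the stop. I held it at about 21 N for roughly 0.6 s, eased off slowly and took the hand away. The clock was about 51 s when I handed in.

**Last checks:**
- **Row position:** the three blanks sit at a pitch of about 80 mm, so the pallets are end to end. They had not moved after the hand was withdrawn.
- **Stop:** it felt hard in every press, within about 1 mm each time.
- **Other objects:** I touched nothing else, and it all looked in place in the final pictures.

**What went wrong or disagreed:**
- **First push:** the fingers passed over C's plate and pushed on its blank, because the fingertips reach less far ahead than the 19 mm stated. I then redid the push low on the plate's rear face.
- **Plate travel:** I felt no force during that first push, so I never felt the plate's weak spring travelling in. That the plate is fully in rests on the hard stop and on A's front being at about lane x = -31 to -35. That is slightly beyond the lowest position expected (-30), but within my measuring error.
- **Rebound:** the row came back about 1.2 mm when I released it, even slowly. I take this to be give in the stop, since force and position followed the same line pressing and releasing.

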